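# Line up the bedside medicines by height

## Robot

A 6-joint arm with a two-finger parallel gripper is mounted at the origin on the work surface. World frame = base frame: x ahead of the robot, y to its left, z up, the work surface at z = 0. Lengths are in m, angles in rad, forces in N, time in s.
With the tool pointing down it reaches from about 0.4 to 0.825 m from the base axis. Payload 7 kg.
Tool frame: the origin (TCP) lies at the centre of the arm's flange, where the gripper is bolted on; the fingertips stand 178 mm ahead of it and the grasp point (between the pads) lies arm.tcp_to_grasp ahead of it (arm.tcp_to_grasp is the distance from the TCP to the grasp point, in m); z points along the fingers, y is the direction in which the jaws open and shut (so a half turn about z gives the same grasp; the last joint's range is limited). The gripper opens to 88 mm and grips with 3 to 60 N. Pads are 19 mm wide; open, the fingers measure 130 mm over their backs; the gripper's body (78 mm by 193 mm) begins 47 mm behind the grasp point.
Start: joints at [1.429, 0.359, 0.012, 0, -1.224, -0.288], TCP at [0.281, 0.614, 0.405] pointing down, gripper open.
Joint ranges: [-3.07, 3.07], [-1.43, 2.12], [-1.02, 1.25], [-3.03, 1.67], [-3.05, -0], [-3.03, 3.03]. Speed limits (rad/s): [2.39, 2.39, 3.01, 3.14, 3.14, 3.14].

## Interface

Orientations are given as [roll, pitch, yaw] about the fixed x, y, z axes, in that order (R = Rz(yaw) Ry(pitch) Rx(roll)).
In Python, from station import arm gives the robot as it stands.
- The arm moves only by the tool move_arm, never from a script. Its argument "deltas" is a list of rows, each a list of 6 numbers: the shift along the world's x, y, z in mm, then the turn, a rotation vector about the world's x, y, z in degrees. In form: [[tx, ty, tz, ax, ay, az], ...]. A call has exactly 5 rows; each row shifts and turns the commanded pose from where the row before left it; what a row does not reach is not made up. A row lasts 1/12 s, in which the tool goes at most 41.7 mm and 7.16 degrees, less where a joint would pass 70% of its speed; a pose out of reach is approached as far as the arm can. A call with a gripper value outside its range is refused whole. "claw" is the closure in counts, from 0 (fully open) to 255 (shut), set as the call begins (left out, the last holds). The fingers move at their own pace and stop on an object; "squeeze" is the grip in N (left out, the last holds). Time passes only in rows, so rows that do not move let the fingers close, or fill a call up. It gives the time, the measured TCP pose, the force and the opening at its end, in the units of the state.
- arm.get_state(): the state, without advancing time (a new reading comes with each control period).
- arm.grab_frame(name): name is "side" or "top"; returns the picture (400x640x3 uint8, red, green, blue); there is no depth.
- arm.calibration(name): a dict with "intrinsics" (3x3 intrinsics, pixels), "k1" (the pictures are not rectified: a ray, as slopes to the right and down, at radius r is drawn at 1 + k1 r^2 times it, then the intrinsics apply), "T" (4x4, takes a point from camera to world coordinates). Camera axes: x right, y up, looking along -z (the intrinsics and any distortion apply to the point x, -y, -z); pixel columns grow to the right and rows downward; lengths in m; the calibration is good to about 2 mm. A picture is of the moment at which its call begins. calibration takes no time and is no camera call.
- arm.job_done(): hands the job in, once; it reports no verdict.
Trained networks look in the newest picture that a camera, given by its name, has taken for a name from the list of things; names that differ only in an ending like _2 or _b are one class to them, and where a whole thing is asked for, a point or a joint stands for the part that bears it (a point fixed in the world has none). Each returns a list of dicts, best first, with "score" (0 to 1); they miss things now and then, are a little off and sometimes report something else, mostly with a low value. They report only what shows in the picture. A call takes as long as a camera call. They do not tell look-alikes from the thing itself.
- arm.spot_in(thing, camera): "xy" ([column, row] in pixels, amid what is visible of it).
- arm.masks_of(thing, camera): "pixels" (400x640 bool, what is visible of it) and "xy" ([column, row] in pixels, amid what is visible of it).
- arm.spot_point(thing, camera): "xy" ([column, row] in pixels: a listed point, or the origin of a listed thing).
The state is a dict: "t": time; "q": joint angles; "qd": joint speeds; "joint_efforts": joint torques, N m; "eef_pos": TCP position; "ee_rot": TCP orientation; "force": force on the tool from outside, world axes, zero at the start; "moment": the same for the moment, N m; "width": finger opening in m.
Only numpy, scipy, OpenCV 4.12 (cv2) and the standard library are available. Lean on these libraries where they do the work, as an engineer would, in place of code of your own. Each camera call takes 0.05 s, during which the arm holds its last target. There are 200 camera calls.

## Task

Tidy the bedside medicines: stand the four bottles upright in the tray, each centred on its own felt pad, in order of height along the row, with the shortest at the end beside the clock so that its dial stays in view and the tallest at the end beside the drinking glass. Set each bottle down rather than dropping it, and leave the clock and the glass where they are.

Things in the scene. Friction and masses are not known exactly. Their poses are not given: they have to be found in the camera images.
- syrup: Loose syrup bottle: dark amber-brown body with a white label, sloping shoulder and narrow black screw cap (32 mm across, 16 mm high, shoulder 10 mm high below it). Round, 132 mm tall over all, body 48 mm in diameter, 40 to 210 g. Stands upright on the dresser top (height 0) at the start. Origin: centre of its underside; z points up through the cap; its yaw means nothing.
- tablets: Loose tablet bottle: white body with a navy-blue label and a blue screw cap (46 mm across, 20 mm high, shoulder 8 mm high below it). Round, 110 mm tall over all, body 54 mm in diameter, 40 to 210 g. Stands upright on the dresser top (height 0) at the start. Origin: centre of its underside; z points up through the cap; its yaw means nothing.
- vial: Loose pill vial: bright orange body with a white label and a white screw cap (40 mm across, 18 mm high). Round, 88 mm tall over all, body 40 mm in diameter, 40 to 210 g. Stands upright on the dresser top (height 0) at the start. Origin: centre of its underside; z points up through the cap; its yaw means nothing.
- jar: Loose jar: white body with a white label and a green screw cap (50 mm across, 18 mm high). Round, 66 mm tall over all, body 50 mm in diameter, 40 to 210 g. Stands upright on the dresser top (height 0) at the start. Origin: centre of its underside; z points up through the cap; its yaw means nothing.
- pad_1: Fixed cream felt disc, 62 mm across, 4 mm thick, number 1 of 4 in a straight row (pad_1 at the +y end), 80 mm between centres, in a fixed walnut tray, 100 x 330 mm, whose lip is 18 mm high, inner faces 44 mm either side of the row's centre line. Origin: centre of its underside, 8 mm above the dresser; felt top 12 mm above it. z up; y along the row from pad_4 to pad_1; x across the tray.
- pad_2: Fixed cream felt disc, 62 mm across, 4 mm thick, number 2 of 4 in a straight row (pad_1 at the +y end), 80 mm between centres, in a fixed walnut tray, 100 x 330 mm, whose lip is 18 mm high, inner faces 44 mm either side of the row's centre line. Origin: centre of its underside, 8 mm above the dresser; felt top 12 mm above it. z up; y along the row from pad_4 to pad_1; x across the tray.
- pad_3: Fixed cream felt disc, 62 mm across, 4 mm thick, number 3 of 4 in a straight row (pad_1 at the +y end), 80 mm between centres, in a fixed walnut tray, 100 x 330 mm, whose lip is 18 mm high, inner faces 44 mm either side of the row's centre line. Origin: centre of its underside, 8 mm above the dresser; felt top 12 mm above it. z up; y along the row from pad_4 to pad_1; x across the tray.
- pad_4: Fixed cream felt disc, 62 mm across, 4 mm thick, number 4 of 4 in a straight row (pad_1 at the +y end), 80 mm between centres, in a fixed walnut tray, 100 x 330 mm, whose lip is 18 mm high, inner faces 44 mm either side of the row's centre line. Origin: centre of its underside, 8 mm above the dresser; felt top 12 mm above it. z up; y along the row from pad_4 to pad_1; x across the tray.
- clock: Small sage-green box clock with a white dial, 85 mm wide (along its y), 45 mm deep, 66 mm tall, 0.25 kg, loose on the dresser 225 to 245 mm from the middle of the tray, beyond one end of the row of pads (which end varies). Origin: centre of its underside, z up. Leave it where it stands.
- tumbler: Empty clear drinking glass, 74 mm across the rim, 98 mm tall, 0.24 kg, loose on the dresser 225 to 245 mm from the middle of the tray, beyond the other end of the row. Origin: centre of its underside, z up. Leave it where it stands.
Things that resemble listed ones, but are neither listed nor needed, are in the scene too. Leave any purple look-alike of the vial alone.

How it is judged:
At the end, for the whole second after the job is handed in: Each bottle upright (0.08 rad), at rest, released, on the felt within 12 mm of its pad's centre: jar on the pad nearest the clock, then vial, tablets, and syrup on the pad nearest the glass; clock and glass upright, within 15 mm of their places (((y of clock in the frame of pad_1 above 0 m and horizontal distance between jar and pad_1 below 0.012 m and horizontal distance between vial and pad_2 below 0.012 m and horizontal distance between tablets and pad_3 below 0.012 m and horizontal distance between syrup and pad_4 below 0.012 m) or (y of clock in the frame of pad_4 below 0 m and horizontal distance between syrup and pad_1 below 0.012 m and horizontal distance between tablets and pad_2 below 0.012 m and horizontal distance between vial and pad_3 below 0.012 m and horizontal distance between jar and pad_4 below 0.012 m)) and angle between each of syrup, tablets, vial, jar, clock, tumbler's own z axis and vertical below 0.08 rad and height (world z) of syrup between 0.009 and 0.016 m and linear speed of each of syrup, tablets, vial, jar below 0.02 m/s and contact force between the fingers and syrup below 0.1 N and height (world z) of tablets between 0.009 and 0.016 m and contact force between the fingers and tablets below 0.1 N and height (world z) of vial between 0.009 and 0.016 m and contact force between the fingers and vial below 0.1 N and height (world z) of jar between 0.009 and 0.016 m and contact force between the fingers and jar below 0.1 N and distance of each of clock, tumbler from where it was at the start of the episode below 0.015 m); the robot touches nothing.
It fails at once if the clock is pushed more than 15 mm from its place or tipped over (distance of clock from where it was at the start of the episode above 0.015 m or angle between clock's own z axis and vertical above 0.3 rad).
It fails at once if the tumbler is pushed more than 15 mm from its place or tipped over (distance of tumbler from where it was at the start of the episode above 0.015 m or angle between tumbler's own z axis and vertical above 0.3 rad).
It fails at once if a bottle is dropped (let fall more than about 25 mm) ((linear speed of syrup above 0.7 m/s and contact force between anything else and syrup below 0.05 N) or (linear speed of tablets above 0.7 m/s and contact force between anything else and tablets below 0.05 N) or (linear speed of vial above 0.7 m/s and contact force between anything else and vial below 0.05 N) or (linear speed of jar above 0.7 m/s and contact force between anything else and jar below 0.05 N)).
It also fails if it takes over 106 s, if anything falls off the work surface, if the arm or the gripper's body presses on something with over 40 N, if the wrist force passes 120 N, or if a joint passes its speed limit or range.

## Working session

There is one attempt and no reset: what is moved stays moved. The work goes in short steps, Python scripts to look and compute and a tool call to move; the robot and the scene stay as the last step left them, time stands still between calls to the robot, and variables do not carry over. Pictures are saved under pics/ and viewed, about 12 in all and at most 16, crops included, and the job is handed in when it is done.

Besides the shell and the picture viewer there is one more tool, called after "Call:" as name(argument=value, ...), one argument or row to a line, values as JSON. move_arm: Moves the arm, as the interface text tells. Its arguments: {"type":"object","properties":{"deltas":{"type":"array","items":{"type":"array","items":{"type":"number"}}},"claw":{"type":"number"},"squeeze":{"type":"number"}},"required":["deltas"]}

```bash
mkdir -p pics; ls; python3 - <<'E'
from station import arm
import cv2
print(arm.get_state()); print(arm.tcp_to_grasp)
for n in("side","top"):
    f=arm.grab_frame(n); cv2.imwrite(f"pics/{n}0.png",f[:,:,::-1]); c=arm.calibration(n); print(n,c)
E
```

```text
pics
{'t': 0.0, 'q': array([ 1.42906859e+00,  3.59378545e-01,  1.10691060e-02, -4.06253268e-04,
       -1.22410579e+00, -2.88095620e-01]), 'qd': array([-0.00103553,  0.0018216 , -0.00029282,  0.00196058, -0.00096565,
        0.00062506]), 'joint_efforts': array([ 2.98290543e-03, -5.82719851e+01,  2.93054008e+01,  6.99717969e+00,
        6.97008902e-03, -1.39109920e-04]), 'eef_pos': array([0.28119091, 0.61342051, 0.40372219]), 'ee_rot': array([ 3.13993195e+00, -9.38615842e-05, -4.29961626e-01]), 'force': array([ 0.56341126,  1.01220098, -0.48720462]), 'moment': array([-0.01360517, -0.02107386,  0.05054058]), 'width': 0.08773752863735929}
0.1593
side {'intrinsics': array([[444.67921554,   0.        , 322.82603774],
       [  0.        , 444.67921554, 196.62192974],
       [  0.        ,   0.        ,   1.        ]]), 'k1': 0.024996809961983682, 'T': array([[ 0.98512294,  0.13454657, -0.10691127,  0.42741942],
       [-0.17183219,  0.78041944, -0.6011815 , -0.57253091],
       [ 0.00254872,  0.61060848,  0.79192852,  0.8171304 ],
       [ 0.        ,  0.        ,  0.        ,  1.        ]])}
top {'intrinsics': array([[512.35592398,   0.        , 331.9871799 ],
       [  0.        , 512.35592398, 202.59789476],
       [  0.        ,   0.        ,   1.        ]]), 'k1': -0.055703053020266104, 'T': array([[ 0.00927565,  0.99645335, -0.08363419,  0.45744064],
       [-0.99995141,  0.00952236,  0.00255144,  0.02747097],
       [ 0.00333879,  0.08360646,  0.99649326,  1.10915141],
       [ 0.        ,  0.        ,  0.        ,  1.        ]])}
```

View pics/top0.png

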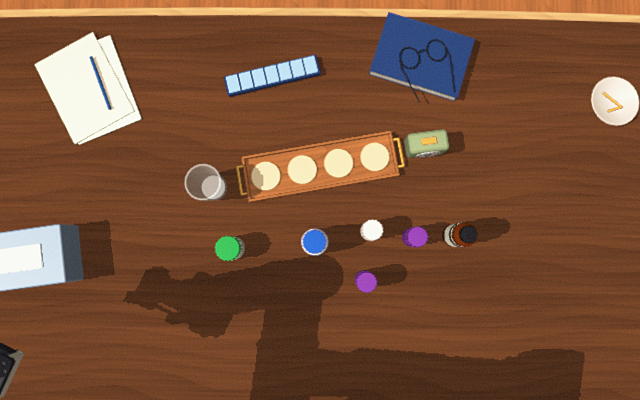

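View pics/side0.png

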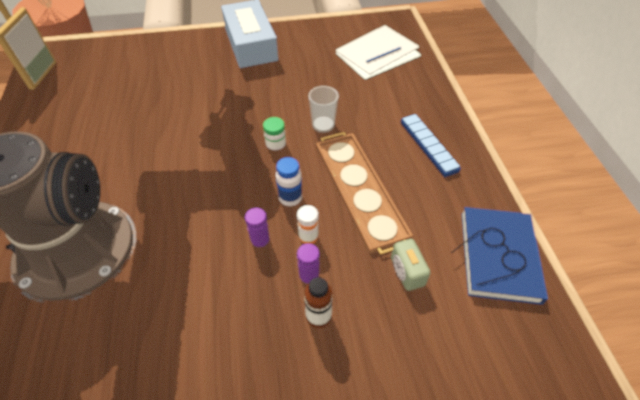

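Top view: candidates are jar, green cap (228,249); tablets, blue cap (315,242); vial, white cap (372,230), against purple look-alikes at (417,237) and (367,282); syrup, black cap (467,234). Glass is at (205,182) at the +y end and the clock at (427,144) at the -y end. So syrup→pad_1, tablets→pad_2, vial→pad_3, jar→pad_4.

```bash
cat >h.py <<'E'
from station import arm
import numpy as np, cv2
def ray(n,xy,z):
    c=arm.calibration(n);K=c["intrinsics"]
    d=(np.array(xy,float)-K[:2,2])/K[0,0]; s=d.copy()
    for _ in range(20): s=d/(1+c["k1"]*(s@s))
    T=c["T"]; v=T[:3,:3]@[s[0],-s[1],-1]; o=T[:3,3]
    return (o+v*(z-o[2])/v[2])[:2]
H=dict(syrup=.132,tablets=.110,vial=.088,jar=.066)
def ellipse(mask,near,minA=60):
    n,l,st,ce=cv2.connectedComponentsWithStats(mask.astype(np.uint8))
    g=[i for i in range(1,n) if st[i,4]>minA]
    i=min(g,key=lambda i:np.hypot(*(ce[i]-near)))
    return ce[i],st[i,4]
E
python3 - <<'E'
from h import *
ims={n:arm.grab_frame(n) for n in("top","side")}
for t in list(H)+["clock","tumbler","pad_1"]:
    for n in ims:
        r=arm.spot_point(t,n); z=.008 if 'pad' in t else 0
        print(t,n,[(np.round(a["xy"]),round(a["score"],2),np.round(ray(n,a["xy"],z),4)) for a in r[:4]])
im=ims["top"]; hsv=cv2.cvtColor(im,cv2.COLOR_RGB2HSV);h,s,v=[hsv[...,i].astype(int) for i in range(3)]
M=dict(jar=((h>45)&(h<80)&(s>120),(228,249)),tablets=((h>100)&(h<120)&(s>150),(315,242)),vial=((s<40)&(v>190),(372,230)),syrup=((v<50),(467,234)))
for k,(m,p) in M.items():
    c,a=ellipse(m,p); print(k,c,a,ray("top",c,H[k]))
m=(s<110)&(v>200)&(h>10)&(h<35)
for p in [(266,176),(302,170),(338,163),(374,157)]:
    c,a=ellipse(m,p);print("pad",c,a,ray("top",c,.012))
a=cv2.resize(im[190:310,200:500],None,fx=2.6,fy=2.6,interpolation=2);b=cv2.resize(ims["side"][100:340,220:450],None,fx=1.2,fy=1.2)
o=np.zeros((600,780,3),np.uint8);o[:a.shape[0],:a.shape[1]]=a;o[312:600,:276]=b;cv2.imwrite("pics/c1.png",o[:,:,::-1])
E
```

```text
syrup top [(array([314., 248.]), 0.43, array([0.4527, 0.0615])), (array([424., 148.]), 0.17, array([ 0.6727, -0.1777]))]
syrup side [(array([317., 319.]), 0.86, array([ 0.4751, -0.2419]))]
tablets top [(array([313., 245.]), 0.8, array([0.4592, 0.065 ])), (array([213., 187.]), 0.39, array([0.5822, 0.2856]))]
tablets side [(array([290., 195.]), 0.57, array([0.4622, 0.0662]))]
vial top [(array([370., 230.]), 0.88, array([ 0.4918, -0.0593])), (array([412., 237.]), 0.87, array([ 0.4783, -0.1484])), (array([363., 280.]), 0.84, array([ 0.3843, -0.044 ])), (array([212., 186.]), 0.31, array([0.5846, 0.2859]))]
vial side [(array([306., 236.]), 0.94, array([ 0.4843, -0.0523])), (array([310., 275.]), 0.85, array([ 0.4773, -0.1463])), (array([261., 240.]), 0.76, array([ 0.3853, -0.045 ]))]
jar top [(array([232., 247.]), 0.7, array([0.4522, 0.2387]))]
jar side [(array([276., 148.]), 0.7, array([0.4464, 0.2216]))]
clock top [(array([421., 146.]), 0.85, array([ 0.6773, -0.1709])), (array([373., 159.]), 0.67, array([ 0.6472, -0.0636]))]
clock side [(array([405., 272.]), 0.62, array([ 0.6711, -0.173 ]
[... 443 characters left out ...]
41., 152.]), 0.83, array([0.6057, 0.1715])), (array([369., 199.]), 0.8, array([0.6403, 0.0169])), (array([353., 174.]), 0.69, array([0.6197, 0.0967])), (array([384., 228.]), 0.68, array([ 0.6521, -0.0666]))]
jar [227.07566462 247.94478528] 489 [0.45047349 0.23714886]
tablets [314.05852417 241.24936387] 393 [0.4655195  0.05908604]
vial [371.9787234  229.58054711] 329 [ 0.48994918 -0.0553347 ]
syrup [467.85355649 233.87866109] 239 [ 0.48186509 -0.2355909 ]
pad [268.47669492 174.61864407] 472 [0.60886058 0.16241   ]
pad [301.78858025 169.11574074] 648 [0.62151457 0.09060032]
pad [338.09922481 162.65891473] 645 [0.63637357 0.01224088]
pad [374.37267081 156.45031056] 644 [ 0.65078272 -0.0662829 ]
```

View pics/c1.png

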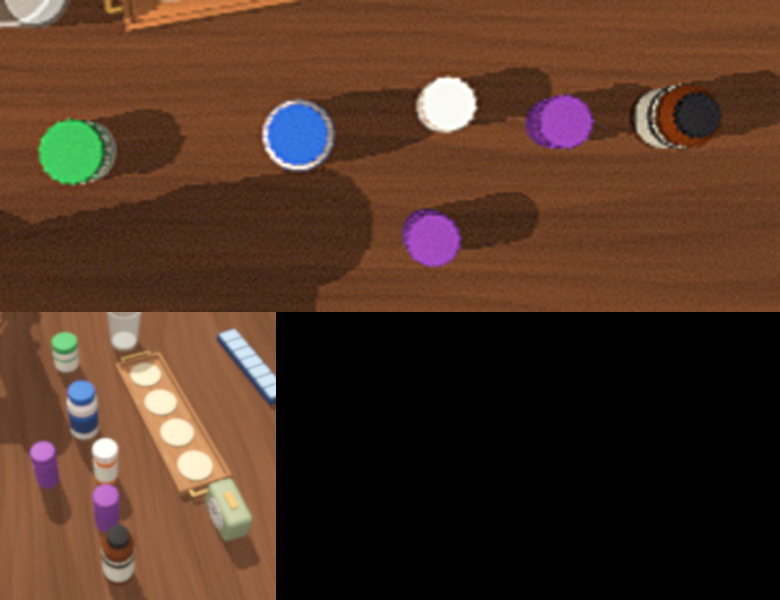

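The crop confirms the vial: white cap with orange under it at crop pixel (446,104). Both purple ones stay put. Next, a side-camera cross-check, which is the second measurement.

```bash
python3 - <<'E'
from h import *
im=arm.grab_frame("side"); hsv=cv2.cvtColor(im,cv2.COLOR_RGB2HSV);h,s,v=[hsv[...,i].astype(int) for i in range(3)]
M=dict(jar=((h>45)&(h<80)&(s>120),(274,125),.057),tablets=((h>100)&(h<120)&(s>150),(288,166),.100),syrup=((v<50),(318,287),.124))
for k,(m,p,z) in M.items():
    m=m.copy(); y,x=np.ogrid[:400,:640]
    if k=="tablets": m&=(y<178)
    c,a=ellipse(m,p,30); print(k,c,a,ray("side",c,z))
m=((s<130)&(v>190)&(h>8)&(h<40))
for p in [(341,152),(353,175),(367,200),(382,228)]:
    c,a=ellipse(m,p);print("pad",c,a,ray("side",c,.012))
r=arm.masks_of("vial","side")
for d in r[:3]:
    ys,xs=np.nonzero(d["pixels"]);print(d["score"],xs.mean(),ys.mean(),ray("side",(xs.mean(),ys.mean()),.044))
a=cv2.resize(im[90:330,240:430],None,fx=2.5,fy=2.5,interpolation=2);cv2.imwrite("pics/c2.png",a[:,:,::-1])
E
```

```text
jar [274.37037037 130.88888889] 54 [0.44856284 0.22347667]
tablets [288.671875 173.5     ] 64 [0.46350164 0.04516244]
syrup [318.83783784 293.78378378] 37 [ 0.47890417 -0.24859155]
pad [347.88679245 164.67641509] 1060 [0.61266233 0.12454725]
pad [347.88679245 164.67641509] 1060 [0.61266233 0.12454725]
pad [375.21473684 214.29192982] 1425 [ 0.64213379 -0.02983215]
pad [375.21473684 214.29192982] 1425 [ 0.64213379 -0.02983215]
0.92 256.8958031837916 226.23444283646887 [ 0.38286116 -0.03909371]
0.83 307.3852140077821 224.2360570687419 [ 0.48736955 -0.05207712]
0.71 307.6218487394958 262.06162464985994 [ 0.47428909 -0.14093651]
```

Call:
move_arm(
  deltas=[
    [12, -27, 0, 0, 0, -4],
    [12, -27, 0, 0, 0, -4],
    [12, -27, 0, 0, 0, -4],
    [12, -27, 0, 0, 0, -4],
    [12, -27, 0, 0, 0, -4],
  ],
  claw=0,
  squeeze=15,
)

```text
t: 1.42
eef_pos: [0.3416, 0.4773, 0.4047]
ee_rot: [-3.141, 0.0, -0.782]
force: [0.4, -0.1, 0.5]
width: 0.0878
```

Call:
move_arm(
  deltas=[
    [12, -27, 0, 0, 0, -4],
    [12, -27, 0, 0, 0, -4],
    [12, -27, 0, 0, 0, -4],
    [12, -27, 0, 0, 0, -4],
    [12, -27, 0, 0, 0, -4],
  ],
)

```text
t: 1.83
eef_pos: [0.4016, 0.3421, 0.4049]
ee_rot: [-3.141, 0.0, -1.131]
force: [0.6, 0.3, -0.5]
width: 0.0876
```

Call:
move_arm(
  deltas=[
    [12, -27, 0, 0, 0, -4],
    [12, -27, 0, 0, 0, -4],
    [12, -27, 0, 0, 0, -4],
    [13, -26, 0, 0, 0, -3],
    [0, 0, 0, 0, 0, 0],
  ],
)

```text
t: 2.25
eef_pos: [0.4512, 0.2332, 0.4049]
ee_rot: [-3.142, -0.0, -1.396]
force: [0.2, 0.3, 0.2]
width: 0.0876
```

Call:
move_arm(
  deltas=[
    [-1, 4, -30, 0, 0, 0],
    [0, 0, -30, 0, 0, 0],
    [0, 0, -30, 0, 0, 0],
    [0, 0, -30, 0, 0, 0],
    [0, 0, -25, 0, 0, 0],
  ],
)

```text
t: 2.67
eef_pos: [0.4489, 0.2403, 0.2581]
ee_rot: [3.141, -0.0, -1.39]
force: [-0.6, -0.1, -0.7]
width: 0.0875
```

```bash
python3 - <<'E'
from h import *
f=arm.grab_frame("side");g=arm.grab_frame("top")
a=cv2.resize(f[30:230,180:420],None,fx=2,fy=2);b=cv2.resize(g[150:350,130:330],None,fx=1.5,fy=1.5)
o=np.zeros((400,780,3),np.uint8);o[:,:480]=a;o[:300,480:]=b;cv2.imwrite("pics/c3.png",o[:,:,::-1])
E
```

```text
(no output)
```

View pics/c3.png

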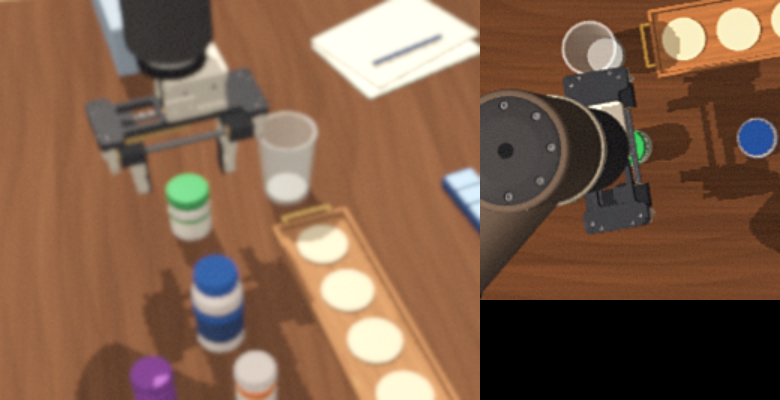

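The body's end would come near the glass at grasp height, so I turn the jaws 42° away before lowering.

Call:
move_arm(
  deltas=[
    [0, 0, 0, 0, 0, -7],
    [0, -2, 0, 0, 0, -7],
    [0, 0, 0, 0, 0, -7],
    [0, 0, 0, 0, 0, -7],
    [0, 0, 0, 0, 0, -7],
  ],
)

```text
t: 3.18
eef_pos: [0.4498, 0.2392, 0.2617]
ee_rot: [-3.141, 0.002, -2.006]
force: [0.8, -0.3, -0.6]
width: 0.0878
```

Call:
move_arm(
  deltas=[
    [0, 0, 0, 0, 0, -7],
    [0, 0, -15, 0, 0, 0],
    [0, 0, -20, 0, 0, 0],
    [0, 0, -18, 0, 0, 0],
    [0, 0, 0, 0, 0, 0],
  ],
)

```text
t: 3.6
eef_pos: [0.4489, 0.2384, 0.2057]
ee_rot: [3.141, -0.002, -2.123]
force: [-0.1, -0.5, -0.1]
width: 0.0875
```

Call:
move_arm(
  deltas=[
    [0, 0, 0, 0, 0, 0],
    [0, 0, 0, 0, 0, 0],
    [0, 0, 0, 0, 0, 0],
    [0, 0, 0, 0, 0, 0],
    [0, 0, 0, 0, 0, 0],
  ],
  claw=255,
  squeeze=15,
)

```text
t: 4.02
eef_pos: [0.4495, 0.2388, 0.2076]
ee_rot: [-3.141, 0.002, -2.123]
force: [-0.5, 0.5, 0.1]
width: 0.0596
```

Call:
move_arm(
  deltas=[
    [0, 0, 0, 0, 0, 0],
    [0, 0, 0, 0, 0, 0],
    [0, 0, 0, 0, 0, 0],
    [0, 0, 0, 0, 0, 0],
    [0, 0, 0, 0, 0, 0],
  ],
)

```text
t: 4.43
eef_pos: [0.4494, 0.2387, 0.2071]
ee_rot: [-3.141, 0.0, -2.123]
force: [-0.8, 0.1, 7.0]
width: 0.0497
```

Call:
move_arm(
  deltas=[
    [0, 0, 10, 0, 0, 0],
    [0, 0, 25, 0, 0, 0],
    [0, 0, 30, 0, 0, 0],
    [0, 0, 30, 0, 0, 0],
    [0, 0, 25, 0, 0, 0],
  ],
)

```text
t: 4.85
eef_pos: [0.4492, 0.2384, 0.3291]
ee_rot: [-3.141, 0.001, -2.123]
force: [1.3, 1.6, -1.1]
width: 0.0498
```

Call:
move_arm(
  deltas=[
    [10, -15, 0, 0, 0, 3],
    [17, -26, 0, 0, 0, 4],
    [17, -26, 0, 0, 0, 4],
    [17, -26, 0, 0, 0, 4],
    [17, -26, 0, 0, 0, 4],
  ],
)

```text
t: 5.27
eef_pos: [0.5276, 0.1183, 0.3273]
ee_rot: [-3.141, 0.0, -1.787]
force: [-0.1, 0.1, -0.4]
width: 0.0496
```

Call:
move_arm(
  deltas=[
    [17, -26, 0, 0, 0, 4],
    [17, -26, 0, 0, 0, 4],
    [17, -26, 0, 0, 0, 4],
    [17, -26, 0, 0, 0, 4],
    [17, -26, 0, 0, 0, 4],
  ],
)

```text
t: 5.68
eef_pos: [0.6127, -0.0119, 0.327]
ee_rot: [3.141, 0.0, -1.439]
force: [0.5, 0.5, -0.9]
width: 0.0492
```

Call:
move_arm(
  deltas=[
    [17, -26, 0, 0, 0, 3],
    [14, -21, 0, 0, 0, 0],
    [7, -10, 0, 0, 0, 0],
    [0, 0, 0, 0, 0, 0],
    [0, 0, 0, 0, 0, 0],
  ],
)

```text
t: 6.1
eef_pos: [0.65, -0.0679, 0.3263]
ee_rot: [3.141, 0.0, -1.391]
force: [-0.3, 0.2, -1.1]
width: 0.0498
```

Call:
move_arm(
  deltas=[
    [0, 0, -20, 0, 0, 0],
    [0, 0, -30, 0, 0, 0],
    [0, 0, -30, 0, 0, 0],
    [0, 0, -18, 0, 0, 0],
    [0, 0, -6, 0, 0, 0],
  ],
)

```text
t: 6.52
eef_pos: [0.6484, -0.0663, 0.2196]
ee_rot: [3.136, 0.001, -1.389]
force: [-1.1, 0.2, -1.5]
width: 0.0497
```

Call:
move_arm(
  deltas=[
    [0, 0, -1, 0, 0, 0],
    [0, 0, -1, 0, 0, 0],
    [0, 0, -1, 0, 0, 0],
    [0, 0, 0, 0, 0, 0],
    [0, 0, 0, 0, 0, 0],
  ],
)

```text
t: 6.93
eef_pos: [0.6506, -0.0673, 0.2209]
ee_rot: [-3.14, -0.0, -1.39]
force: [0.4, 0.1, -2.1]
width: 0.05
```

Call:
move_arm(
  deltas=[
    [0, 0, -1, 0, 0, 0],
    [0, 0, -1, 0, 0, 0],
    [0, 0, 0, 0, 0, 0],
    [0, 0, 0, 0, 0, 0],
    [0, 0, 0, 0, 0, 0],
  ],
)

```text
t: 7.35
eef_pos: [0.6506, -0.0674, 0.2192]
ee_rot: [-3.14, -0.0, -1.389]
force: [-1.9, 1.4, 7.6]
width: 0.0498
```

Call:
move_arm(
  deltas=[
    [0, 0, 0, 0, 0, 0],
    [0, 0, 0, 0, 0, 0],
    [0, 0, 0, 0, 0, 0],
    [0, 0, 0, 0, 0, 0],
    [0, 0, 0, 0, 0, 0],
  ],
  claw=0,
)

```text
t: 7.77
eef_pos: [0.6503, -0.0675, 0.2175]
ee_rot: [3.141, -0.0, -1.39]
force: [0.4, 1.0, 0.9]
width: 0.0774
```

Call:
move_arm(
  deltas=[
    [0, 0, 0, 0, 0, 0],
    [0, 0, 20, 0, 0, 0],
    [0, 0, 35, 0, 0, 0],
    [0, 0, 35, 0, 0, 0],
    [0, 0, 30, 0, 0, 0],
  ],
)

```text
t: 8.18
eef_pos: [0.6504, -0.0675, 0.3397]
ee_rot: [-3.141, -0.0, -1.389]
force: [1.1, -1.0, -0.2]
width: 0.0876
```

Call:
move_arm(
  deltas=[
    [-15, 1, 0, 0, 0, 0],
    [-30, 2, 0, 0, 0, 0],
    [-35, 3, 0, 0, 0, 0],
    [-35, 3, 0, 0, 0, 0],
    [-30, 2, 0, 0, 0, 0],
  ],
  claw=60,
)

```text
t: 8.6
eef_pos: [0.5031, -0.0565, 0.3373]
ee_rot: [3.141, 0.0, -1.39]
force: [0.4, -0.1, -0.1]
width: 0.0682
```

Call:
move_arm(
  deltas=[
    [-16, 1, 0, 0, 0, 0],
    [0, 0, -15, 0, 0, 0],
    [0, 0, -20, 0, 0, 0],
    [0, 0, -15, 0, 0, 0],
    [0, 0, 0, 0, 0, 0],
  ],
)

```text
t: 9.02
eef_pos: [0.488, -0.0556, 0.2853]
ee_rot: [3.138, 0.0, -1.39]
force: [-1.3, -0.4, -0.2]
width: 0.0674
```

```bash
python3 - <<'E'
from h import *
f=arm.grab_frame("side");g=arm.grab_frame("top")
a=cv2.resize(f[130:330,220:440],None,fx=2,fy=2);b=cv2.resize(g[100:300,280:460],None,fx=1.9,fy=1.9)
o=np.zeros((400,790,3),np.uint8);o[:,:440]=a;o[:380,440:440+342]=b;cv2.imwrite("pics/c4.png",o[:,:,::-1])
E
```

```text
(no output)
```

View pics/c4.png

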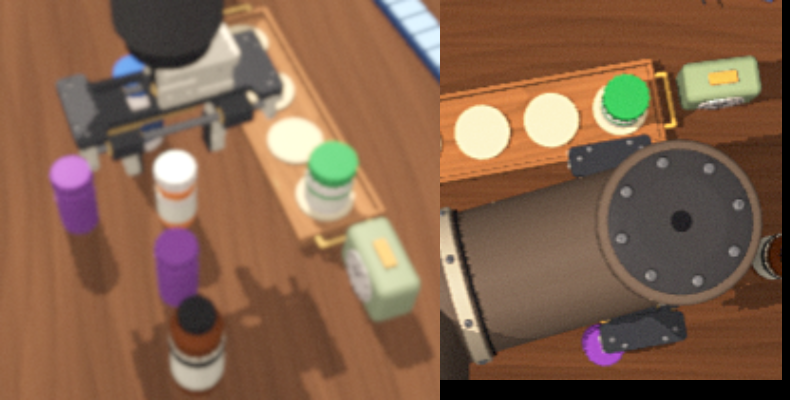

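Call:
move_arm(
  deltas=[
    [0, 0, -15, 0, 0, 0],
    [0, 0, -20, 0, 0, 0],
    [0, 0, -20, 0, 0, 0],
    [0, 0, -14, 0, 0, 0],
    [0, 0, 0, 0, 0, 0],
  ],
)

```text
t: 9.53
eef_pos: [0.4889, -0.0555, 0.2172]
ee_rot: [3.139, -0.0, -1.39]
force: [-0.2, 0.5, -0.5]
width: 0.067
```

Call:
move_arm(
  deltas=[
    [0, 0, 0, 0, 0, 0],
    [0, 0, 0, 0, 0, 0],
    [0, 0, 0, 0, 0, 0],
    [0, 0, 0, 0, 0, 0],
    [0, 0, 0, 0, 0, 0],
  ],
  claw=255,
)

```text
t: 9.95
eef_pos: [0.4895, -0.0554, 0.2195]
ee_rot: [-3.14, 0.0, -1.39]
force: [-0.7, 0.6, 3.7]
width: 0.0398
```

Call:
move_arm(
  deltas=[
    [0, 0, 0, 0, 0, 0],
    [0, 0, 0, 0, 0, 0],
    [0, 0, 0, 0, 0, 0],
    [0, 0, 0, 0, 0, 0],
    [0, 0, 0, 0, 0, 0],
  ],
)

```text
t: 10.37
eef_pos: [0.4896, -0.0553, 0.2195]
ee_rot: [-3.14, -0.0, -1.389]
force: [-1.0, 0.5, 7.1]
width: 0.0395
```

Call:
move_arm(
  deltas=[
    [0, 0, 10, 0, 0, 0],
    [0, 0, 20, 0, 0, 0],
    [0, 0, 25, 0, 0, 0],
    [0, 0, 25, 0, 0, 0],
    [5, 2, 15, 0, 0, 0],
  ],
)

```text
t: 10.78
eef_pos: [0.494, -0.0536, 0.3163]
ee_rot: [-3.139, -0.0, -1.39]
force: [0.4, -0.3, -0.1]
width: 0.0397
```

Call:
move_arm(
  deltas=[
    [15, 7, 0, 0, 0, 0],
    [25, 12, 0, 0, 0, 0],
    [30, 14, 0, 0, 0, 0],
    [30, 14, 0, 0, 0, 0],
    [25, 11, 0, 0, 0, 0],
  ],
)

```text
t: 11.2
eef_pos: [0.6209, 0.0055, 0.3139]
ee_rot: [-3.141, 0.0, -1.389]
force: [0.4, -0.7, 0.1]
width: 0.0395
```

Call:
move_arm(
  deltas=[
    [16, 7, 0, 0, 0, 0],
    [0, 0, 0, 0, 0, 0],
    [0, 0, -20, 0, 0, 0],
    [0, 0, -25, 0, 0, 0],
    [0, 0, -20, 0, 0, 0],
  ],
)

```text
t: 11.62
eef_pos: [0.6346, 0.0114, 0.2475]
ee_rot: [3.141, 0.0, -1.39]
force: [-0.2, -0.7, -1.3]
width: 0.0402
```

Call:
move_arm(
  deltas=[
    [0, 0, -10, 0, 0, 0],
    [0, 0, -4, 0, 0, 0],
    [0, 0, -2, 0, 0, 0],
    [0, 0, -1, 0, 0, 0],
    [0, 0, 0, 0, 0, 0],
  ],
)

```text
t: 12.03
eef_pos: [0.6356, 0.0116, 0.2327]
ee_rot: [-3.14, 0.0, -1.39]
force: [0.2, 0.3, -0.6]
width: 0.0399
```

Contact is expected at about 0.231, so 2 mm more and then release.

Call:
move_arm(
  deltas=[
    [0, 0, -1, 0, 0, 0],
    [0, 0, -1, 0, 0, 0],
    [0, 0, 0, 0, 0, 0],
    [0, 0, 0, 0, 0, 0],
    [0, 0, 0, 0, 0, 0],
  ],
)

```text
t: 12.45
eef_pos: [0.6357, 0.0117, 0.2316]
ee_rot: [-3.139, -0.0, -1.389]
force: [-2.6, 0.3, 7.4]
width: 0.0396
```

Call:
move_arm(
  deltas=[
    [0, 0, 0, 0, 0, 0],
    [0, 0, 0, 0, 0, 0],
    [0, 0, 0, 0, 0, 0],
    [0, 0, 0, 0, 0, 0],
    [0, 0, 0, 0, 0, 0],
  ],
  claw=0,
)

```text
t: 12.87
eef_pos: [0.6353, 0.0116, 0.2296]
ee_rot: [3.142, 0.0, -1.39]
force: [0.3, -1.0, -0.1]
width: 0.0677
```

Call:
move_arm(
  deltas=[
    [0, 0, 0, 0, 0, 0],
    [0, 0, 20, 0, 0, 0],
    [0, 0, 35, 0, 0, 0],
    [0, 0, 35, 0, 0, 0],
    [0, 0, 30, 0, 0, 0],
  ],
)

```text
t: 13.28
eef_pos: [0.6354, 0.0115, 0.3517]
ee_rot: [-3.141, -0.0, -1.389]
force: [0.9, -0.2, 0.3]
width: 0.0874
```

Call:
move_arm(
  deltas=[
    [-15, 4, 0, 0, 0, 0],
    [-30, 9, 0, 0, 0, 0],
    [-35, 10, 0, 0, 0, 0],
    [-35, 10, 0, 0, 0, 0],
    [-35, 10, 0, 0, 0, 0],
  ],
)

```text
t: 13.7
eef_pos: [0.4838, 0.0546, 0.3493]
ee_rot: [3.141, -0.0, -1.39]
force: [-0.9, 1.6, 0.6]
width: 0.0874
```

Call:
move_arm(
  deltas=[
    [-20, 6, 0, 0, 0, 0],
    [0, 0, 0, 0, 0, 0],
    [0, 0, -15, 0, 0, 0],
    [0, 0, -15, 0, 0, 0],
    [0, 0, 0, 0, 0, 0],
  ],
)

```text
t: 14.12
eef_pos: [0.4645, 0.0603, 0.3177]
ee_rot: [3.138, -0.0, -1.39]
force: [-1.2, -0.5, -0.9]
width: 0.0875
```

```bash
python3 - <<'E'
from h import *
f=arm.grab_frame("side");g=arm.grab_frame("top")
a=cv2.resize(f[80:280,220:440],None,fx=2,fy=2);b=cv2.resize(g[100:300,280:460],None,fx=1.9,fy=1.9)
o=np.zeros((400,790,3),np.uint8);o[:,:440]=a;o[:380,440:440+342]=b;cv2.imwrite("pics/c5.png",o[:,:,::-1])
E
```

```text
(no output)
```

View pics/c5.png

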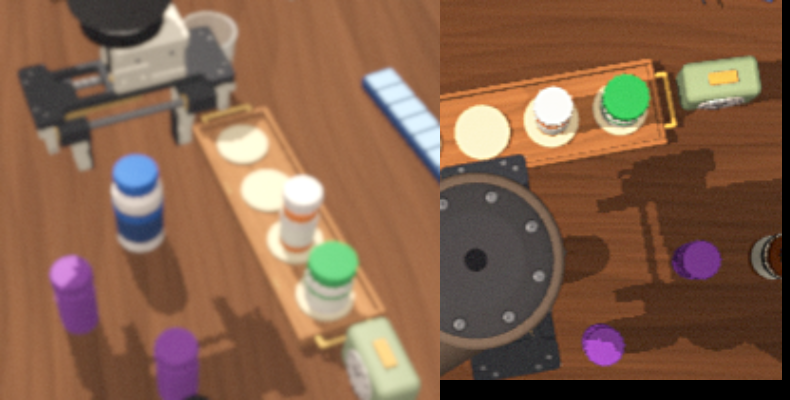

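Call:
move_arm(
  deltas=[
    [0, 0, -15, 0, 0, 0],
    [0, 0, -25, 0, 0, 0],
    [0, 0, -25, 0, 0, 0],
    [0, 0, -20, 0, 0, 0],
    [0, 0, -7, 0, 0, 0],
  ],
)

```text
t: 14.63
eef_pos: [0.4651, 0.0602, 0.2259]
ee_rot: [3.139, -0.001, -1.39]
force: [-0.8, -0.2, -0.1]
width: 0.0878
```

Call:
move_arm(
  deltas=[
    [0, 0, 0, 0, 0, 0],
    [0, 0, 0, 0, 0, 0],
    [0, 0, 0, 0, 0, 0],
    [0, 0, 0, 0, 0, 0],
    [0, 0, 0, 0, 0, 0],
  ],
  claw=255,
)

```text
t: 15.05
eef_pos: [0.4656, 0.0608, 0.2288]
ee_rot: [-3.14, 0.001, -1.39]
force: [-0.9, 0.1, 0.0]
width: 0.0599
```

Call:
move_arm(
  deltas=[
    [0, 0, 0, 0, 0, 0],
    [0, 0, 0, 0, 0, 0],
    [0, 0, 0, 0, 0, 0],
    [0, 0, 0, 0, 0, 0],
    [0, 0, 0, 0, 0, 0],
  ],
)

```text
t: 15.47
eef_pos: [0.4654, 0.0607, 0.2284]
ee_rot: [-3.141, 0.0, -1.389]
force: [-2.1, 0.7, 6.9]
width: 0.0534
```

Call:
move_arm(
  deltas=[
    [0, 0, 10, 0, 0, 0],
    [0, 0, 20, 0, 0, 0],
    [0, 0, 25, 0, 0, 0],
    [0, 0, 25, 0, 0, 0],
    [0, 0, 20, 0, 0, 0],
  ],
)

```text
t: 15.88
eef_pos: [0.4653, 0.0605, 0.3295]
ee_rot: [-3.141, 0.0, -1.39]
force: [0.5, 0.4, -1.8]
width: 0.0532
```

Call:
move_arm(
  deltas=[
    [15, 3, 0, 0, 0, 0],
    [30, 6, 0, 0, 0, 0],
    [35, 6, 0, 0, 0, 0],
    [35, 6, 0, 0, 0, 0],
    [27, 5, 0, 0, 0, 0],
  ],
)

```text
t: 16.3
eef_pos: [0.6094, 0.0869, 0.3276]
ee_rot: [-3.141, -0.0, -1.39]
force: [1.2, 0.4, -0.7]
width: 0.054
```

Call:
move_arm(
  deltas=[
    [14, 3, 0, 0, 0, 0],
    [0, 0, 0, 0, 0, 0],
    [0, 0, -20, 0, 0, 0],
    [0, 0, -30, 0, 0, 0],
    [0, 0, -25, 0, 0, 0],
  ],
)

```text
t: 16.72
eef_pos: [0.6206, 0.0894, 0.2518]
ee_rot: [-3.141, 0.001, -1.39]
force: [-0.4, -0.7, -1.3]
width: 0.0539
```

Call:
move_arm(
  deltas=[
    [0, 0, -8, 0, 0, 0],
    [0, 0, -3, 0, 0, 0],
    [0, 0, -2, 0, 0, 0],
    [0, 0, -1, 0, 0, 0],
    [0, 0, 0, 0, 0, 0],
  ],
)

```text
t: 17.13
eef_pos: [0.6215, 0.0897, 0.2403]
ee_rot: [-3.14, 0.0, -1.389]
force: [0.3, -0.1, -0.4]
width: 0.0543
```

Call:
move_arm(
  deltas=[
    [0, 0, -1, 0, 0, 0],
    [0, 0, 0, 0, 0, 0],
    [0, 0, 0, 0, 0, 0],
    [0, 0, 0, 0, 0, 0],
    [0, 0, 0, 0, 0, 0],
  ],
)

```text
t: 17.55
eef_pos: [0.6217, 0.0898, 0.24]
ee_rot: [-3.139, 0.0, -1.389]
force: [-2.5, -0.4, 7.8]
width: 0.0537
```

Call:
move_arm(
  deltas=[
    [0, 0, 0, 0, 0, 0],
    [0, 0, 0, 0, 0, 0],
    [0, 0, 0, 0, 0, 0],
    [0, 0, 0, 0, 0, 0],
    [0, 0, 0, 0, 0, 0],
  ],
  claw=0,
)

```text
t: 17.97
eef_pos: [0.6214, 0.0896, 0.2377]
ee_rot: [-3.141, 0.0, -1.39]
force: [-0.1, 0.1, -0.5]
width: 0.0815
```

Call:
move_arm(
  deltas=[
    [0, 0, 0, 0, 0, 0],
    [0, 0, 20, 0, 0, 0],
    [0, 0, 35, 0, 0, 0],
    [0, 0, 40, 0, 0, 0],
    [0, 0, 35, 0, 0, 0],
  ],
)

```text
t: 18.38
eef_pos: [0.6213, 0.0895, 0.3695]
ee_rot: [3.141, -0.0, -1.39]
force: [1.2, 0.0, 0.5]
width: 0.0875
```

Call:
move_arm(
  deltas=[
    [-6, -15, 0, 0, 0, 0],
    [-12, -28, 0, 0, 0, 0],
    [-13, -30, 0, 0, 0, 0],
    [-13, -30, 0, 0, 0, 0],
    [-13, -30, 0, 0, 0, 0],
  ],
)

```text
t: 18.8
eef_pos: [0.5634, -0.0445, 0.3676]
ee_rot: [-3.142, 0.0, -1.389]
force: [0.5, -0.0, 0.1]
width: 0.0877
```

Call:
move_arm(
  deltas=[
    [-13, -30, 0, 0, 0, 0],
    [-13, -30, 0, 0, 0, 0],
    [-13, -30, 0, 0, 0, 0],
    [-13, -30, 0, 0, 0, 0],
    [-13, -30, 0, 0, 0, 0],
  ],
)

```text
t: 19.22
eef_pos: [0.4983, -0.1947, 0.3678]
ee_rot: [-3.141, -0.0, -1.39]
force: [0.2, -0.7, -0.0]
width: 0.0878
```

Call:
move_arm(
  deltas=[
    [-13, -28, 0, 0, 0, 0],
    [-6, -14, 0, 0, 0, 0],
    [0, 0, 0, 0, 0, 0],
    [0, 0, -12, 0, 0, 0],
    [0, 0, 0, 0, 0, 0],
  ],
)

```text
t: 19.63
eef_pos: [0.4796, -0.2354, 0.3541]
ee_rot: [3.14, 0.001, -1.391]
force: [-1.0, -0.7, -1.4]
width: 0.0878
```

```bash
python3 - <<'E'
from h import *
f=arm.grab_frame("side");g=arm.grab_frame("top")
a=cv2.resize(f[160:360,220:440],None,fx=2,fy=2);b=cv2.resize(g[100:300,210:390],None,fx=1.9,fy=1.9)
o=np.zeros((400,790,3),np.uint8);o[:,:440]=a;o[:380,440:440+342]=b;cv2.imwrite("pics/c6.png",o[:,:,::-1])
E
```

```text
(no output)
```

View pics/c6.png

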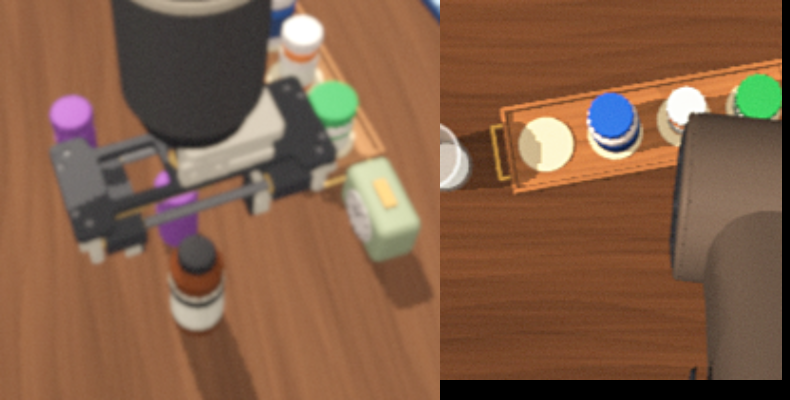

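```bash
cat >>h.py <<'E'
def proj(n,p):
    c=arm.calibration(n);K=c["intrinsics"];T=c["T"]
    q=T[:3,:3].T@(np.array(p)-T[:3,3]); s=np.array([q[0],-q[1]])/-q[2]; s=s*(1+c["k1"]*(s@s))
    return s*K[0,0]+K[:2,2]
E
python3 - <<'E'
from h import *
o=np.array([220,160])
for p in [(.481,-.236,.132),(.481,-.236,.0),(.4796,-.2354,.176),(.4796+.052,-.2354+.0095,.176),(.4796-.052,-.2354-.0095,.176)]: print(p,(proj("side",p)-o)*2)
E
```

```text
(0.481, -0.236, 0.132) [197.59965492 249.36663644]
(0.481, -0.236, 0.0) [198.22771441 311.93796655]
(0.4796, -0.2354, 0.176) [195.50919857 224.09384841]
(0.5316000000000001, -0.2259, 0.176) [256.35340419 204.10787206]
(0.42760000000000004, -0.2449, 0.176) [132.68631784 244.76977967]
```

Call:
move_arm(
  deltas=[
    [1, 0, -15, 0, 0, 0],
    [0, 0, -25, 0, 0, 0],
    [0, 0, -30, 0, 0, 0],
    [0, 0, -22, 0, 0, 0],
    [0, 0, -9, 0, 0, 0],
  ],
)

```text
t: 20.15
eef_pos: [0.4806, -0.2347, 0.2522]
ee_rot: [3.138, 0.001, -1.389]
force: [-0.2, -0.1, 1.1]
width: 0.088
```

Call:
move_arm(
  deltas=[
    [0, 0, 0, 0, 0, 0],
    [0, 0, 0, 0, 0, 0],
    [0, 0, 0, 0, 0, 0],
    [0, 0, 0, 0, 0, 0],
    [0, 0, 0, 0, 0, 0],
  ],
  claw=255,
)

```text
t: 20.57
eef_pos: [0.4817, -0.2355, 0.256]
ee_rot: [-3.139, -0.001, -1.39]
force: [-0.6, 0.2, 0.1]
width: 0.0597
```

Call:
move_arm(
  deltas=[
    [0, 0, 0, 0, 0, 0],
    [0, 0, 0, 0, 0, 0],
    [0, 0, 0, 0, 0, 0],
    [0, 0, 0, 0, 0, 0],
    [0, 0, 0, 0, 0, 0],
  ],
)

```text
t: 20.98
eef_pos: [0.4813, -0.2356, 0.2552]
ee_rot: [-3.141, -0.0, -1.39]
force: [-1.5, -0.3, 6.2]
width: 0.0479
```

Call:
move_arm(
  deltas=[
    [0, 0, 15, 0, 0, 0],
    [0, 0, 30, 0, 0, 0],
    [0, 0, 35, 0, 0, 0],
    [0, 0, 35, 0, 0, 0],
    [0, 0, 30, 0, 0, 0],
  ],
)

```text
t: 21.4
eef_pos: [0.481, -0.2354, 0.4015]
ee_rot: [-3.141, 0.0, -1.39]
force: [0.6, 0.1, -2.8]
width: 0.0476
```

Call:
move_arm(
  deltas=[
    [4, 12, 0, 0, 0, 0],
    [6, 20, 0, 0, 0, 0],
    [9, 29, 0, 0, 0, 0],
    [9, 29, 0, 0, 0, 0],
    [9, 29, 0, 0, 0, 0],
  ],
)

```text
t: 21.82
eef_pos: [0.5181, -0.1152, 0.399]
ee_rot: [3.141, 0.001, -1.391]
force: [0.6, 0.7, -2.2]
width: 0.0478
```

Call:
move_arm(
  deltas=[
    [9, 29, 0, 0, 0, 0],
    [9, 29, 0, 0, 0, 0],
    [9, 29, 0, 0, 0, 0],
    [9, 29, 0, 0, 0, 0],
    [9, 29, 0, 0, 0, 0],
  ],
)

```text
t: 22.23
eef_pos: [0.5632, 0.0302, 0.3989]
ee_rot: [3.141, 0.0, -1.39]
force: [0.4, -1.0, -2.4]
width: 0.0476
```

Call:
move_arm(
  deltas=[
    [9, 29, 0, 0, 0, 0],
    [9, 29, 0, 0, 0, 0],
    [9, 29, 0, 0, 0, 0],
    [9, 29, 0, 0, 0, 0],
    [7, 23, 0, 0, 0, 0],
  ],
)

```text
t: 22.65
eef_pos: [0.6065, 0.1699, 0.3985]
ee_rot: [3.14, 0.0, -1.389]
force: [1.0, 0.1, -2.2]
width: 0.0479
```

Call:
move_arm(
  deltas=[
    [0, 0, 0, 0, 0, 0],
    [0, 0, -20, 0, 0, 0],
    [0, 0, -30, 0, 0, 0],
    [0, 0, -30, 0, 0, 0],
    [0, 0, -25, 0, 0, 0],
  ],
)

```text
t: 23.07
eef_pos: [0.6054, 0.1674, 0.292]
ee_rot: [3.14, 0.0, -1.39]
force: [-0.4, 0.1, -3.0]
width: 0.0475
```

Call:
move_arm(
  deltas=[
    [0, 0, -15, 0, 0, 0],
    [0, 0, -8, 0, 0, 0],
    [0, 0, -3, 0, 0, 0],
    [0, 0, -2, 0, 0, 0],
    [0, 0, 0, 0, 0, 0],
  ],
)

```text
t: 23.48
eef_pos: [0.606, 0.1675, 0.2674]
ee_rot: [3.141, -0.0, -1.39]
force: [0.1, 0.0, -2.2]
width: 0.0476
```

Call:
move_arm(
  deltas=[
    [0, 0, -1, 0, 0, 0],
    [0, 0, 0, 0, 0, 0],
    [0, 0, 0, 0, 0, 0],
    [0, 0, 0, 0, 0, 0],
    [0, 0, 0, 0, 0, 0],
  ],
)

```text
t: 23.9
eef_pos: [0.6064, 0.1677, 0.2671]
ee_rot: [-3.14, 0.0, -1.389]
force: [-3.8, -0.8, 6.1]
width: 0.0475
```

Call:
move_arm(
  deltas=[
    [0, 0, 0, 0, 0, 0],
    [0, 0, 0, 0, 0, 0],
    [0, 0, 0, 0, 0, 0],
    [0, 0, 0, 0, 0, 0],
    [0, 0, 0, 0, 0, 0],
  ],
  claw=0,
)

```text
t: 24.32
eef_pos: [0.6064, 0.1676, 0.2657]
ee_rot: [-3.141, 0.0, -1.39]
force: [0.8, -0.6, -0.3]
width: 0.0755
```

Call:
move_arm(
  deltas=[
    [0, 0, 0, 0, 0, 0],
    [0, 0, 20, 0, 0, 0],
    [0, 0, 35, 0, 0, 0],
    [0, 0, 40, 0, 0, 0],
    [0, 0, 40, 0, 0, 0],
  ],
)

```text
t: 24.73
eef_pos: [0.606, 0.1674, 0.4017]
ee_rot: [3.14, -0.001, -1.39]
force: [1.5, 1.0, 0.0]
width: 0.0873
```

Back off clear of the tray for the final check.

Call:
move_arm(
  deltas=[
    [-10, 15, 0, 0, 0, 0],
    [-20, 30, 0, 0, 0, 0],
    [-20, 30, 0, 0, 0, 0],
    [-20, 30, 0, 0, 0, 0],
    [-20, 30, 0, 0, 0, 0],
  ],
)

```text
t: 25.15
eef_pos: [0.5152, 0.3035, 0.4008]
ee_rot: [-3.141, 0.0, -1.39]
force: [0.3, 0.4, -1.1]
width: 0.0876
```

Call:
move_arm(
  deltas=[
    [-20, 30, 0, 0, 0, 0],
    [-20, 30, 0, 0, 0, 0],
    [-20, 30, 0, 0, 0, 0],
    [-20, 30, 0, 0, 0, 0],
    [-20, 30, 0, 0, 0, 0],
  ],
)

```text
t: 25.57
eef_pos: [0.415, 0.4538, 0.4008]
ee_rot: [-3.141, 0.0, -1.39]
force: [0.5, 1.1, -0.2]
width: 0.0877
```

Call:
move_arm(
  deltas=[
    [-20, 30, 0, 0, 0, 0],
    [-20, 30, 0, 0, 0, 0],
    [-20, 30, 0, 0, 0, 0],
    [0, 20, 0, 0, 0, 0],
    [0, 0, 0, 0, 0, 0],
  ],
)

```text
t: 25.98
eef_pos: [0.3547, 0.5662, 0.3998]
ee_rot: [-3.141, -0.0, -1.386]
force: [0.2, 0.3, 0.1]
width: 0.088
```

```bash
python3 - <<'E'
from h import *
im=arm.grab_frame("top");f=arm.grab_frame("side")
hsv=cv2.cvtColor(im,cv2.COLOR_RGB2HSV);h,s,v=[hsv[...,i].astype(int) for i in range(3)]
P=dict(syrup=(.606,.1685),tablets=(.621,.090),vial=(.636,.012),jar=(.6505,-.067))
M=dict(jar=(h>45)&(h<80)&(s>120),tablets=(h>100)&(h<120)&(s>150),vial=(s<40)&(v>190),syrup=(v<50))
for k,m in M.items():
    c,a=ellipse(m,proj("top",(*P[k],H[k]+.012))); w=ray("top",c,H[k]+.012); print(k,np.round(c,1),a,np.round(w,4),"err mm",np.round((w-P[k])*1e3,1))
for t in("clock","tumbler"):
    for n in("top","side"):
        r=arm.spot_point(t,n)[:1];print(t,n,[(np.round(a["xy"]),np.round(ray(n,a["xy"],0),4)) for a in r])
a=cv2.resize(f[70:300,290:440],None,fx=2.4,fy=2.4);b=cv2.resize(im[110:220,180:460],None,fx=1.5,fy=1.5)
o=np.zeros((560,790,3),np.uint8);o[:a.shape[0],:360]=a;o[:b.shape[0],365:365+b.shape[1]]=b;cv2.imwrite("pics/c7.png",o[:,:,::-1])
E
```

```text
jar [377.6 150.8] 465 [ 0.6508 -0.0672] err mm [ 0.3 -0.2]
tablets [299.6 160.4] 419 [0.6222 0.0887] err mm [ 1.2 -1.3]
vial [339.  155.5] 321 [0.6364 0.0118] err mm [ 0.4 -0.2]
syrup [260. 166.] 111 [0.6071 0.1627] err mm [ 1.1 -5.8]
clock top [(array([424., 148.]), array([ 0.6738, -0.1772]))]
clock side [(array([405., 274.]), array([ 0.6689, -0.1784]))]
tumbler top [(array([212., 182.]), array([0.5925, 0.2883]))]
tumbler side [(array([321., 124.]), array([0.5756, 0.29  ]))]
```

View pics/c7.png

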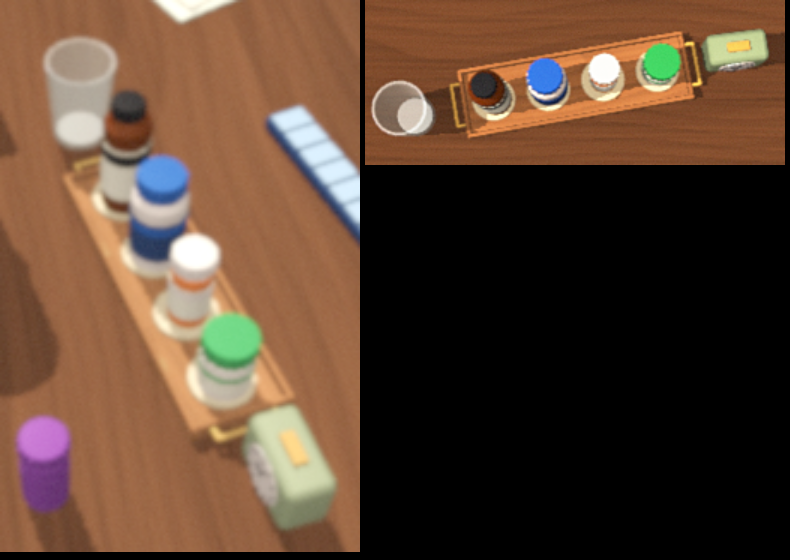

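```bash
python3 -c "
from station import arm
print(arm.job_done())"
```

```text
the job is handed in; nothing more can be done
None
```

All four bottles are standing on their own felt pads, and I handed the job in at about 26 s of the 106 s allowed. No verdict was reported. From the glass end to the clock end the order is syrup (pad_1), tablets (pad_2), vial (pad_3) and jar (pad_4). Each was lowered onto its felt before release, and the purple look-alikes were left alone.

- **Bottle positions:** the last top-camera check put the jar, vial and tablets within about 2 mm of their pad centres.
- **Syrup:** its check read about 6 mm off along the row. That is inside 12 mm, but the cap showed only partly in the colour mask (111 px against 239 px at the start). The gripper released it within about 1 mm of the pad_1 centre. That centre is extrapolated from the other three pads, because the glass partly hid pad_1.
- **Clock and glass:** both look upright. Repeat measurements fell within 3 to 10 mm of the first ones. The largest was the top-camera reading of the glass, while the side camera had it 3 mm off, so I put that down to the networks' scatter. I never touched either by intent and saw no contact force.

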